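# Hang the drilling template on the jig's two pins and bolt it down

## Robot

A 6-joint arm with a two-finger parallel gripper is mounted at the origin on the work surface. World frame = base frame: x ahead of the robot, y to its left, z up, the work surface at z = 0. Lengths are in m, angles in degrees, forces in N, time in s.
With the tool pointing down it reaches from about 0.25 to 0.725 m from the base axis. Payload 4 kg.
Tool frame: the origin (TCP) lies on the centre line of the jaws, within the pads' length; the fingertips stand 19 mm ahead of it and the grasp point (between the pads) is the TCP; z points along the fingers, x is the direction in which the jaws open and shut, and the axes are right-handed (so a half turn about z gives the same grasp; the last joint's range is limited). The gripper opens to 85 mm and grips with 20 to 120 N. Pads are 22 mm wide; open, the fingers measure 114 mm over their backs; the gripper's body (76 mm by 85 mm) begins 54 mm behind the grasp point. The pads swing forward as they close: fully open they stand 13 mm farther back than shut.
Start: joints at [-72.25, 13.785, 0.286, 76.501, 0, 90], TCP at [0.152, -0.476, 0.25] pointing down, gripper open.
Joint ranges: [-155.79, 155.79], [-60.16, 107.12], [-62.33, 73.08], [-114, 123.19], [-81.49, 82.49], [-180, 180]. Speed limits (degrees/s): [159.86, 159.86, 180, 180, 180, 180].

## Interface

Orientations are given as [roll, pitch, yaw] about the fixed x, y, z axes, in that order (R = Rz(yaw) Ry(pitch) Rx(roll)).
In Python, from cell import monitor, optics, r gives the robot as it stands.
- The arm moves only by the tool drive_tool, never from a script. Its argument "moves" is one flat list of numbers, 7 for each row, row after row: the shift along the tool's x, y, z in units of 30 mm (1.0 is 30 mm), then the turn, a rotation vector about the tool's x, y, z in degrees, then the finger opening in mm, from 0 to 85.4. In form: [dx, dy, dz, rx, ry, rz, hand, dx, dy, dz, rx, ry, rz, hand, ...]. A call has 1 to 10 rows; each row shifts and turns the commanded pose from where the row before left it, along the tool's axes as they then stand; what a row does not reach is not made up. A row lasts 1/8 s, in which the tool goes at most 62.5 mm and 10.7 degrees, less where a joint would pass 70% of its speed; a pose out of reach is approached as far as the arm can. A call is refused whole if a number of a shift passes 1 or a number of a turn 10.7, either way. A call with a gripper value outside its range is refused whole. The fingers move at their own pace and stop on an object; "force" is the grip in N (left out, the last holds). Time passes only in rows, so rows that do not move let the fingers close. It gives the time, the measured TCP pose, the force and the opening at its end, in the units of the state.
- monitor.get_state(): the state, without advancing time (a new reading comes with each control period).
- optics.camera(name): name is "side" or "top"; returns (picture, depth): 400x640x3 uint8, red, green, blue; 400x640 float32, m along the optical axis (not along the pixel's ray), 0 where there is no reading.
- optics.calibration(name): a dict with "fx", "fy", "cx", "cy" (pixels), "k1" (the pictures are not rectified: a ray, as slopes to the right and down, at radius r is drawn at 1 + k1 r^2 times it, then the intrinsics apply), "pose" (4x4, takes a point from camera to world coordinates). Camera axes: x right, y down, z forward; pixel columns grow to the right and rows downward; lengths in m; the calibration is good to about 2 mm. A picture is of the moment at which its call begins. calibration takes no time and is no camera call.
- r.finish_job(): hands the job in, once; it reports no verdict.
The state is a dict: "time_s": time; "q": joint angles; "qd": joint speeds; "effort": joint torques, N m; "eef_pos": TCP position; "tool_rot": TCP orientation; "contact_force": force on the tool from outside, world axes, zero at the start; "ft_torque": the same for the moment, N m; "finger_gap": finger opening in m.
Only numpy, scipy, OpenCV 4.12 (cv2) and the standard library are available. Lean on these libraries where they do the work, as an engineer would, in place of code of your own. Each camera call takes 0.05 s, during which the arm holds its last target. There are 200 camera calls.

## Task

Pick up the aluminium drilling template by its handle and hang it on the two steel pins of the wooden drilling jig: line up both holes, feeling gently for the pins because they may stand anywhere along the slot, and lower it until it lies fully flush on the bed without forcing it. Then push the jig's slide bolt fully home over the template's edge, let go, and leave the other things on the bench where they are.

Things in the scene. Friction and masses are not known exactly. Their poses are not given: they have to be found in the camera images.
- template: drilling template: bare aluminium plate 90 (x) by 200 (y) by 8 thick, lying flat, two round through holes 13 in diameter on its y axis, 60 either side of the middle; small dark dots are only marks. An upright wooden handle stands in its middle. Same either way round. 0.3 to 0.5 kg. Origin: centre of the plate's underside, z up (all sizes in mm).
- handle_top (a point): centre of the top of the template's wooden handle, an upright bar 12 thick (template x) and 60 long (y), standing 45 above the plate, top 53 above the plate's underside
- jig: drilling jig, fixed on the bench: wooden bed 22 high, x from -65 to 140, y from -140 to 140, split by a slot 30 wide along y. Seated, the template lies on the bed, long side along the slot, underside 22 above the origin. Over 40 N between template and jig (pins, bed, bolt) would mark them. Origin: underside of the bed, on the slot's centre line, mid-length; z up.
- slot_mid (a point): point of the jig on the slot's centre line, mid-length, level with the bed's top. Two steel pins 10 across, 120 apart along y, last 2 tapered, rise 23 above it from a carriage clamped in the slot: the pair's middle is on the centre line (x = 0) but anywhere from -22 to 22 along y. This point does not follow the carriage: see or feel where the pins are.
- bolt (a joint): travel in m of the flat steel slide bolt on the jig's +x side: 0 drawn back, 0.034 fully home; grows as it moves to the jig's -x. About 2 N of friction; stays where left. Tongue 28 wide, 6 thick, tip at jig x = 62 at 0, 28 when home; its underside is 33 above the bench, so it passes 3 over the plate only when the template is down on the bed.
- bolt_grip (a point): centre of the top of the bolt's square steel knob, 14 by 14, standing 36 high on the bolt, top 75 above the bench; moves with the bolt (jig x = 84 at 0, 50 when home; jig y = 0). Beside it guide cheeks (jig y -22 to 22) reach 42 above the bench; a strap behind it (jig x 123 to 133) reaches 45.
- jar: bystander, not part of the job: amber glass jar with a steel lid, 64 across, 90 high (sizes in mm).
- offcut: bystander, not part of the job: pale wood offcut 100 x 45 x 30 (sizes in mm).
- screwdriver: bystander, not part of the job: screwdriver lying down (sizes in mm).
- hammer: bystander, not part of the job: hammer lying down (sizes in mm).
- brush: bystander, not part of the job: brush lying down (sizes in mm).
- glue: bystander, not part of the job: white bottle, 56 across, 150 high (sizes in mm).
- tin: bystander, not part of the job: open steel tin, 80 across, 90 high (sizes in mm).
There are look-alikes about, which are no part of the job. Of the things shaped like the template, the aluminium one is meant.

How it is judged (in metres and radians):
On the way, in this order (a step that is already met when the one before it is completed fails the run):
1. the template hangs on both pins, flush on the bed, with the bolt still drawn back (z of template in the frame of jig between 0.0195 and 0.0245 m and x of template in the frame of jig between -0.006 and 0.006 m and y of template in the frame of jig between -0.03 and 0.03 m and angle between template's own z axis and vertical below 0.03 rad and angle between the y axis of template and the y axis of jig, either way round below 0.06 rad and value of joint bolt below 0.015 m), for 0.2 s.
2. the bolt is fully home over the template's edge (z of template in the frame of jig between 0.0195 and 0.0245 m and x of template in the frame of jig between -0.006 and 0.006 m and y of template in the frame of jig between -0.03 and 0.03 m and angle between template's own z axis and vertical below 0.03 rad and angle between the y axis of template and the y axis of jig, either way round below 0.06 rad and value of joint bolt above 0.03 m), for 0.2 s.
At the end, for the whole second after the job is handed in: The template rests on the jig's bed, pins through both holes: underside within 2.5 mm of the bed, 0.03 rad of level, 0.06 rad of the slot's line, its middle within 6 mm of the slot's centre line and 30 mm of mid-length; the bolt is at least 30 of its 34 mm home (all of step 2 and linear speed of template below 0.01 m/s); the robot touches nothing.
It fails at once if template and jig pressed together with more than 40 N (contact force between template and jig above 40 N).
It fails at once if a bystander is moved by more than 30 mm (distance of any of jar, offcut, screwdriver, hammer, brush, glue, tin from where it was at the start of the episode above 0.03 m).
It also fails if it takes over 72 s, if anything falls off the work surface, if the arm or the gripper's body presses on something with over 40 N, if the wrist force passes 120 N, or if a joint passes its speed limit or range.

## Working session

There is one attempt and no reset: what is moved stays moved. The work goes in short steps, Python scripts to look and compute and a tool call to move; the robot and the scene stay as the last step left them, time stands still between calls to the robot, and variables do not carry over. Pictures are saved under pics/ and viewed, about 8 in all and at most 12, crops included, and the job is handed in when it is done.

Besides the shell and the picture viewer there is one more tool, called by a JSON object that holds its "api" and its "payload". drive_tool: Moves the arm, as the interface text tells. Its arguments: {"type":"object","properties":{"moves":{"type":"array"},"force":{"type":"number"}},"required":["moves"]}

```bash
mkdir -p pics
cat > h.py <<'E'
import numpy as np, cv2
from cell import monitor, optics, r
def grab(n,tag):
    p,d=optics.camera(n); np.savez(f'{tag}.npz',p=p,d=d); cv2.imwrite(f'pics/{tag}.png',p[:,:,::-1]); return p,d
def ray(n,u,v):
    c=optics.calibration(n); x=(u-c['cx'])/c['fx']; y=(v-c['cy'])/c['fy']
    a,b=x,y
    for _ in range(20):
        s=1+c['k1']*(a*a+b*b); a,b=x/s,y/s
    P=np.array(c['pose']); return P[:3,3],P[:3,:3]@np.array([a,b,1.])
def onz(n,u,v,z):
    o,d=ray(n,u,v); return o+d*(z-o[2])/d[2]
def dep(n,u,v,D):
    o,d=ray(n,u,v); return o+d*D
E
python3 - <<'E'
from h import *
for n in('top','side'):
    p,d=grab(n,n+'0'); print(optics.calibration(n))
print(monitor.get_state())
E
```

```text
{'fx': 389.3074990632691, 'fy': 389.3074990632691, 'cx': 320.3959214197975, 'cy': 195.92427571861433, 'k1': -0.01909232560805112, 'pose': array([[ 1.53063586e-02, -9.92603523e-01,  1.20432392e-01,
         3.67242308e-01],
       [-9.99880842e-01, -1.54363167e-02, -1.46203219e-04,
         9.56052630e-03],
       [ 2.00415438e-03, -1.20415804e-01, -9.92721521e-01,
         1.27408131e+00],
       [ 0.00000000e+00,  0.00000000e+00,  0.00000000e+00,
         1.00000000e+00]])}
{'fx': 385.5021241151533, 'fy': 385.5021241151533, 'cx': 313.67685744709365, 'cy': 197.83039299345072, 'k1': 0.018232173263576873, 'pose': array([[-0.981634  , -0.12352576,  0.14538255,  0.34708306],
       [-0.18928109,  0.53548267, -0.82306196,  0.97044512],
       [ 0.02381952, -0.83546376, -0.54902908,  0.71407536],
       [ 0.        ,  0.        ,  0.        ,  1.        ]])}
{'time_s': 0.1, 'q': array([-7.22507744e+01,  1.38276089e+01,  2.22119865e-01,  7.65008008e+01,
       -2.69105473e-04,  8.99972132e+01]), 'qd': array([-0.051325  , -0.12492251,  0.17643049, -0.01598299,  0.02710523,
       -0.09579763]), 'effort': array([-1.51537497e-03, -3.73137403e+01,  2.53010112e+01,  1.08386434e-02,
       -1.68885090e-04, -7.12152257e-07]), 'eef_pos': array([ 0.1522665 , -0.47570694,  0.24950889]), 'tool_rot': array([ 1.79999736e+02,  1.06289846e-01, -7.22479876e+01]), 'contact_force': array([-0.17161141,  0.1252813 ,  0.94728592]), 'ft_torque': array([ 0.01778835, -0.01358029, -0.01887019]), 'finger_gap': 0.08520404110599607}
```

View pics/top0.png

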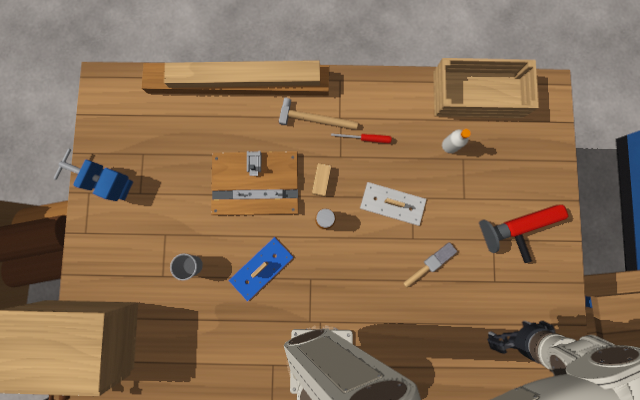

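View pics/side0.png

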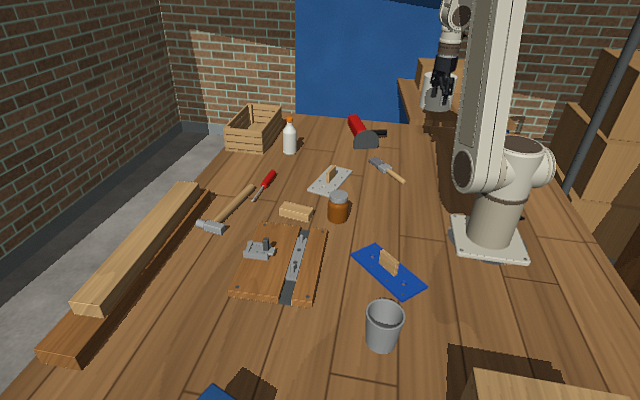

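The top view shows the aluminium template at about (393,203) and the jig at (255,183), with the slot on row 194 and the bolt knob at (254,160). The blue plate at (262,268) is the look-alike. Next I'll enlarge and measure.

Run:
```python
from h import *
p=np.load('top0.npz')['p'];s=np.load('side0.npz')['p']
a=cv2.resize(p[145:225,205:305],None,fx=4,fy=4,interpolation=2)
b=cv2.resize(p[170:235,350:435],None,fx=4,fy=4,interpolation=2)
c=cv2.resize(s[215:310,225:335],None,fx=4,fy=4,interpolation=2)[:250*2]
out=np.zeros((600,800,3),np.uint8)
out[:320,:400]=a; out[320:580,:340]=b; out[:380,400:800]=c[:380,:400]
cv2.imwrite('pics/crop.png',out[:,:,::-1])
# plate mask: bright grey
h=cv2.cvtColor(p,cv2.COLOR_RGB2HSV)
m=((h[...,1]<60)&(h[...,2]>120)).astype(np.uint8); roi=np.zeros_like(m); roi[170:235,350:435]=1
m=cv2.morphologyEx(m*roi,cv2.MORPH_CLOSE,np.ones((9,9)))
cs=max(cv2.findContours(m,0,2)[0],key=cv2.contourArea)
pts=np.array([onz('top',*q[0],.008)[:2] for q in cs.astype(float)]).astype(np.float32)*1000
print('tmpl',cv2.minAreaRect(pts))
# jig outline: wood colour vs bench - use depth
d=np.load('top0.npz')['d']
v,u=np.mgrid[140:225,200:310]
P=np.array([dep('top',x,y,d[y,x]) for x,y in zip(u.ravel(),v.ravel())])
k=(P[:,2]>.013)&(P[:,2]<.03)
m=np.zeros((400,640),np.uint8); m[v.ravel()[k],u.ravel()[k]]=1
m=cv2.morphologyEx(m,cv2.MORPH_CLOSE,np.ones((11,11)))
cs=max(cv2.findContours(m,0,2)[0],key=cv2.contourArea)
pts=np.array([onz('top',*q[0],.022)[:2] for q in cs.astype(float)]).astype(np.float32)*1000
print('jig',cv2.minAreaRect(pts)); print('bedz',np.median(P[k,2]))
k=P[:,2]>.038; print(np.c_[u.ravel()[k],v.ravel()[k],(P[k]*1000).round()][:60].astype(int).tolist())
```

```text
tmpl ((500.4596252441406, -228.08203125), (201.5596466064453, 92.87203216552734), 74.49297332763672)Traceback (most recent call last):
  File "<stdin>", line 19, in <module>
  File "h.py", line 14, in dep
    o,d=ray(n,u,v); return o+d*D
        ~~~^^^^^^^
  File "h.py", line 6, in ray
    c=optics.calibration(n); x=(u-c['cx'])/c['fx']; y=(v-c['cy'])/c['fy']
ValueError: time passes only in moves, steps and waits
```

View pics/crop.png

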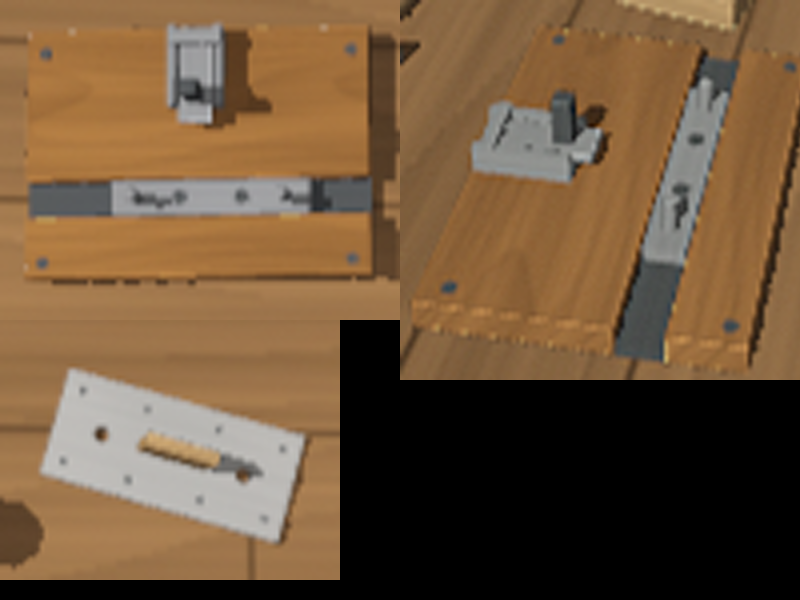

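Crops: the drawn-back bolt knob is at crop (190,90). The carriage is shifted toward -y, with its screws at crop (180,197) and (241,197) and pins near (138,197) and (288,195). The template's long axis is clearly visible.

```bash
sed -i 's/^def ray/CAL={n:optics.calibration(n) for n in ("top","side")}\ndef ray/; s/c=optics.calibration(n); x=/c=CAL[n]; x=/' h.py
python3 - <<'E'
from h import *
p=np.load('top0.npz')['p'];d=np.load('top0.npz')['d']
v,u=np.mgrid[140:235,200:435]
P=np.array([dep('top',x,y,d[y,x]) for x,y in zip(u.ravel(),v.ravel())]);U=u.ravel();V=v.ravel()
k=(P[:,2]>.013)&(P[:,2]<.03)&(U<310)
m=np.zeros((400,640),np.uint8); m[V[k],U[k]]=1
m=cv2.morphologyEx(m,cv2.MORPH_CLOSE,np.ones((11,11)))
cs=max(cv2.findContours(m,0,2)[0],key=cv2.contourArea)
pts=np.array([onz('top',*q[0],.022)[:2] for q in cs.astype(float)]).astype(np.float32)*1000
print('jig',cv2.minAreaRect(pts),'bedz',np.median(P[k,2]))
c=lambda x,y:(205+(x+.5)/4-.5,145+(y+.5)/4-.5)
for nm,x,y,z in[('sL',180,197,.022),('sR',241,197,.022),('bL',44,54,.022),('bR',351,49,.022),('cL',42,264,.022),('cR',352,258,.022),('pL',138,197,.045),('pR',288,195,.045),('knob',190,88,.075),('slotL up',30,183,.022),('slotL lo',30,215,.022),('slotR up',371,178,.022),('slotR lo',371,211,.022)]:
    print(nm,(onz('top',*c(x,y),z)*1000).round(1))
b=lambda x,y:(350+(x+.5)/4-.5,170+(y+.5-320)/4-.5)
for q in[(101,434),(243,475)]: print('hole',(onz('top',*b(*q),.006)*1000).round(1))
k=(P[:,2]>.04)&(U<310)&(V<180); print('knob dep',(P[k&(P[:,2]>.06)]*1000).round().tolist())
k=(P[:,2]>.03)&(U<310)&(V>185); print('pins dep',np.c_[U[k],V[k],(P[k]*1000).round()].astype(int).tolist())
k=(P[:,2]>.045)&(P[:,2]<.06)&(U>375)&(U<425)&(V>185)
Q=(P[k,:2]*1000).astype(np.float32);print('handle',len(Q),Q.mean(0),cv2.minAreaRect(Q))
s=np.load('side0.npz')['p']
cv2.imwrite('pics/pins.png',np.vstack([cv2.resize(p[185:205,230:300],None,fx=11,fy=11,interpolation=0),cv2.resize(s[225:300,280:330],None,fx=5,fy=5,interpolation=2)[:,:250].repeat(1,0)[:375] if 0 else cv2.resize(np.rot90(s[225:300,282:326]),(770,372),interpolation=2)])[:,:,::-1])
E
```

```text
jig ((561.2481689453125, 225.54530334472656), (205.81861877441406, 280.82122802734375), 1.9077095985412598) bedz 0.022613454002716304
sL [522.3 238.9  22. ]
sR [523.  189.5  22. ]
bL [638.7 355.1  22. ]
bR [646.7 103.3  22. ]
cL [466.1 348.4  22. ]
cR [474.8  98.3  22. ]
pL [518.9 268.2  45. ]
pR [522.4 148.8  45. ]
knob [601.8 224.6  75. ]
slotL up [531.8 361.3  22. ]
slotL lo [505.7 360.   22. ]
slotR up [540.2  84.4  22. ]
slotR lo [513.2  83.8  22. ]
hole [ 516.6 -169.5    6. ]
hole [ 484.6 -285.8    6. ]
knob dep [[367.0, 10.0, 1274.0], [367.0, 10.0, 1274.0], [367.0, 10.0, 1274.0], [367.0, 10.0, 1274.0], [367.0, 10.0, 1274.0], [367.0, 10.0, 1274.0], [367.0, 10.0, 1274.0], [367.0, 10.0, 1274.0], [610.0, 231.0, 76.0], [611.0, 229.0, 73.0], [610.0, 225.0, 78.0], [611.0, 223.0, 73.0], [367.0, 10.0, 1274.0], [607.0, 232.0, 74.0], [607.0, 228.0, 77.0], [608.0, 226.0, 71.0], [607.0, 222.0, 74.0], [609.0, 220.0, 67.0], [603.0, 231.0, 76.0], [604.0, 229.0, 72.0], [604.0, 225.0, 76.0], [603.0, 222.0, 77.0], [606.0, 221.0, 63.0], [600.0, 231.0, 76.0], [600.0, 228.0, 77.0], [600.0, 224.0, 8
[... 750 characters left out ...]
, 45], [276, 193, 523, 151, 47], [237, 194, 519, 276, 42], [238, 194, 519, 272, 43], [239, 194, 520, 271, 35], [275, 194, 521, 155, 36], [276, 194, 522, 152, 31], [200, 195, 367, 10, 1274], [239, 195, 367, 10, 1274], [218, 196, 367, 10, 1274], [240, 201, 498, 267, 31], [267, 201, 367, 10, 1274], [215, 202, 367, 10, 1274], [258, 205, 367, 10, 1274], [264, 206, 483, 190, 30], [223, 207, 367, 10, 1274], [290, 222, 367, 10, 1274], [250, 225, 367, 10, 1274], [255, 226, 367, 10, 1274], [268, 227, 367, 10, 1274], [276, 227, 367, 10, 1274], [222, 233, 367, 10, 1274]]
handle 77 [ 501.3655  -226.63771] ((501.6777648925781, -227.2254180908203), (58.42097473144531, 12.58101749420166), 74.47091674804688)
```

View pics/pins.png

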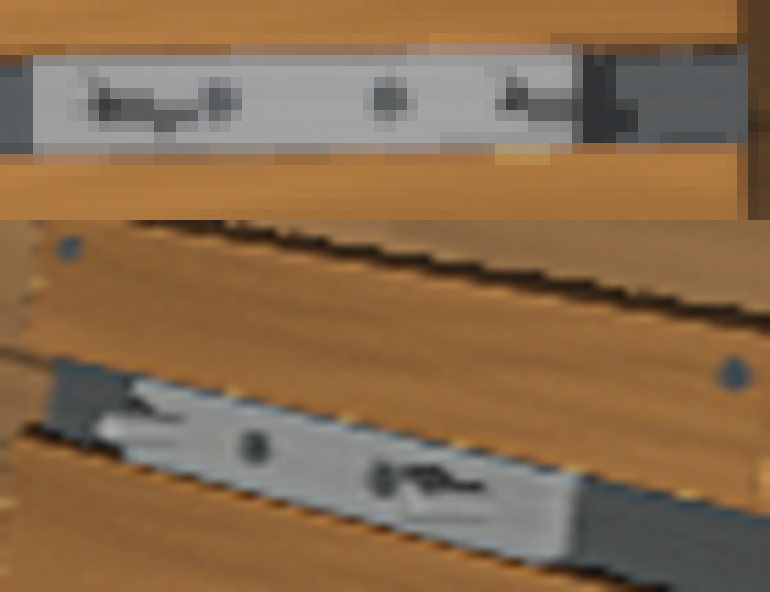

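{"api": "drive_tool", "payload": {"moves": [0, 0, 0, 0, 0, -9.45, 60, 0, 0, 0, 0, 0, -9.45, 60, 0, 0, 0, 0, 0, -9.45, 60, 0, 0, 0, 0, 0, -9.45, 60, 0, 0, 0, 0, 0, -9.45, 60, 0, 0, 0, 0, 0, -9.45, 60, 0.8, -1, 0, 0, 0, 0, 60, 0.8, -1, 0, 0, 0, 0, 60, 0.8, -1, 0, 0, 0, 0, 60, 0.8, -1, 0, 0, 0, 0, 60], "force": 60}}

```text
time_s: 1.35
eef_pos: [0.2778, -0.3853, 0.2499]
tool_rot: [-180.0, 0.0, -15.6]
contact_force: [1.0, -0.4, 0.8]
finger_gap: 0.0599
```

{"api": "drive_tool", "payload": {"moves": [0.8, -1, 0, 0, 0, 0, 60, 0.8, -1, 0, 0, 0, 0, 60, 0.8, -1, 0, 0, 0, 0, 60, 0.8, -1, 1, 0, 0, 0, 60, 0.8, -1, 1, 0, 0, 0, 60, 0.8, -1, 1, 0, 0, 0, 60, 0.8, -1, 0, 0, 0, 0, 60, 0.2, 0, 0, 0, 0, 0, 60, 0, 0, 0, 0, 0, 0, 60]}}

```text
time_s: 2.48
eef_pos: [0.5009, -0.2308, 0.16]
tool_rot: [180.0, 0.0, -15.5]
contact_force: [-0.5, 0.8, -0.9]
finger_gap: 0.0598
```

{"api": "drive_tool", "payload": {"moves": [0, -0.1, 0.8, 0, 0, 0, 60, 0, 0, 0.8, 0, 0, 0, 60, 0, 0, 0.8, 0, 0, 0, 60, 0, 0, 0.8, 0, 0, 0, 60, 0, 0, 0.5, 0, 0, 0, 60, 0, 0, 0.4, 0, 0, 0, 60, 0, 0, 0, 0, 0, 0, 60]}}

```text
time_s: 3.35
eef_pos: [0.5011, -0.2279, 0.0368]
tool_rot: [-180.0, 0.1, -15.6]
contact_force: [0.1, -0.1, 0.0]
finger_gap: 0.0601
```

{"api": "drive_tool", "payload": {"moves": [0, 0, 0, 0, 0, 0, 30, 0, 0, 0, 0, 0, 0, 15, 0, 0, 0, 0, 0, 0, 6, 0, 0, 0, 0, 0, 0, 0, 0, 0, 0, 0, 0, 0, 0, 0, 0, 0, 0, 0, 0, 0]}}

```text
time_s: 4.1
eef_pos: [0.5021, -0.2279, 0.0381]
tool_rot: [180.0, -0.0, -15.5]
contact_force: [-1.8, 1.4, 5.6]
finger_gap: 0.0112
```

{"api": "drive_tool", "payload": {"moves": [0, 0, -0.3, 0, 0, 0, 0, 0, 0, -0.5, 0, 0, 0, 0, 0, 0, -1, 0, 0, 0, 0, 0, 0, -1, 0, 0, 0, 0, 0, 0, -1, 0, 0, 0, 0, 0, 0, -1, 0, 0, 0, 0, 0, 0, 0, 0, 0, 0, 0, 0, 0, 0, 0, 0, 0], "force": 80}}

```text
$.moves: bad value
```

Run:
```python
from h import *
s=monitor.get_state()
print({k:np.round(s[k],3) for k in('eef_pos','tool_rot','contact_force','ft_torque')})
```

```text
{'eef_pos': array([ 0.502, -0.228,  0.038]), 'tool_rot': array([ 1.7999e+02, -4.9000e-02, -1.5547e+01]), 'contact_force': array([-1.766,  1.44 ,  5.588]), 'ft_torque': array([ 0.119,  0.426, -0.044])}
```

{"api": "drive_tool", "payload": {"moves": [0, 0, -0.3, 0, 0, 0, 0, 0, 0, -0.5, 0, 0, 0, 0, 0, 0, -1, 0, 0, 0, 0, 0, 0, -1, 0, 0, 0, 0, 0, 0, -1, 0, 0, 0, 0, 0, 0, -1, 0, 0, 0, 0, 0, 0, 0, 0, 0, 0, 0, 0, 0, 0, 0, 0, 0, 0], "force": 80}}

```text
time_s: 5.1
eef_pos: [0.5012, -0.2275, 0.1803]
tool_rot: [-180.0, 0.1, -15.6]
contact_force: [-0.2, -0.4, -3.8]
finger_gap: 0.0109
```

Run:
```python
from h import *
s=monitor.get_state()
print({k:np.round(s[k],3) for k in('eef_pos','tool_rot','contact_force','ft_torque')})
```

```text
{'eef_pos': array([ 0.501, -0.227,  0.18 ]), 'tool_rot': array([-1.79983e+02,  9.00000e-02, -1.55500e+01]), 'contact_force': array([-0.155, -0.362, -3.802]), 'ft_torque': array([ 0.095,  0.043, -0.079])}
```

{"api": "drive_tool", "payload": {"moves": [0, 0, 0, 0, 0, -5.8, 0, 0, 0, 0, 0, 0, -5.8, 0, 0, 0, 0, 0, 0, -5.8, 0, 0.1, -0.5, 0, 0, 0, 0, 0, 0.1, -1, 0, 0, 0, 0, 0, 0.1, -1, 0, 0, 0, 0, 0, 0.1, -1, 0, 0, 0, 0, 0, 0.1, -1, 0, 0, 0, 0, 0, 0.1, -1, 0, 0, 0, 0, 0, 0.1, -1, 0, 0, 0, 0, 0]}}

```text
time_s: 6.35
eef_pos: [0.5156, -0.0301, 0.1803]
tool_rot: [-180.0, 0.1, 1.8]
contact_force: [0.3, -0.1, -2.6]
finger_gap: 0.0112
```

{"api": "drive_tool", "payload": {"moves": [0.1, -1, 0, 0, 0, 0, 0, 0.1, -1, 0, 0, 0, 0, 0, 0.1, -1, 0, 0, 0, 0, 0, 0.1, -1, 0, 0, 0, 0, 0, 0.1, -1, 0, 0, 0, 0, 0, 0, -1, 0, 0, 0, 0, 0, 0, -1, 0, 0, 0, 0, 0, 0, -0.7, 0, 0, 0, 0, 0, 0, -0.5, 0, 0, 0, 0, 0, 0, 0, 0, 0, 0, 0, 0]}}

```text
time_s: 7.6
eef_pos: [0.5233, 0.2149, 0.181]
tool_rot: [180.0, 0.0, 1.9]
contact_force: [-0.2, -0.4, -3.1]
finger_gap: 0.011
```

Run:
```python
from h import *
s=monitor.get_state()
print({k:np.round(s[k],3) for k in('eef_pos','tool_rot','contact_force','ft_torque')})
```

```text
{'eef_pos': array([0.523, 0.215, 0.181]), 'tool_rot': array([1.79975e+02, 2.70000e-02, 1.91200e+00]), 'contact_force': array([-0.151, -0.368, -3.077]), 'ft_torque': array([-0.01 , -0.043, -0.011])}
```

{"api": "drive_tool", "payload": {"moves": [0, 0, 0.7, 0, 0, 0, 0, 0, 0, 0.8, 0, 0, 0, 0, 0, 0, 0.8, 0, 0, 0, 0, 0, 0, 0.6, 0, 0, 0, 0, 0, 0, 0, 0, 0, 0, 0, 0, 0, 0, 0, 0, 0, 0]}}

```text
time_s: 8.35
eef_pos: [0.5242, 0.2137, 0.0951]
tool_rot: [-180.0, -0.1, 1.8]
contact_force: [-0.3, 0.4, -3.7]
finger_gap: 0.0111
```

Run:
```python
from h import *
s=monitor.get_state()
print({k:np.round(s[k],3) for k in('eef_pos','tool_rot','contact_force','ft_torque')})
p,d=grab('top','top1'); q,_=grab('side','side1')
cv2.imwrite('pics/c1.png',np.vstack([cv2.resize(p[140:230,205:305],(660,594)),])[:,:,::-1])
cv2.imwrite('pics/c1s.png',cv2.resize(q[195:315,220:350],(650,600),interpolation=2)[:,:,::-1])
```

```text
{'eef_pos': array([0.524, 0.214, 0.095]), 'tool_rot': array([-1.79992e+02, -6.20000e-02,  1.78600e+00]), 'contact_force': array([-0.304,  0.442, -3.652]), 'ft_torque': array([-0.022,  0.007,  0.052])}
```

View pics/c1.png

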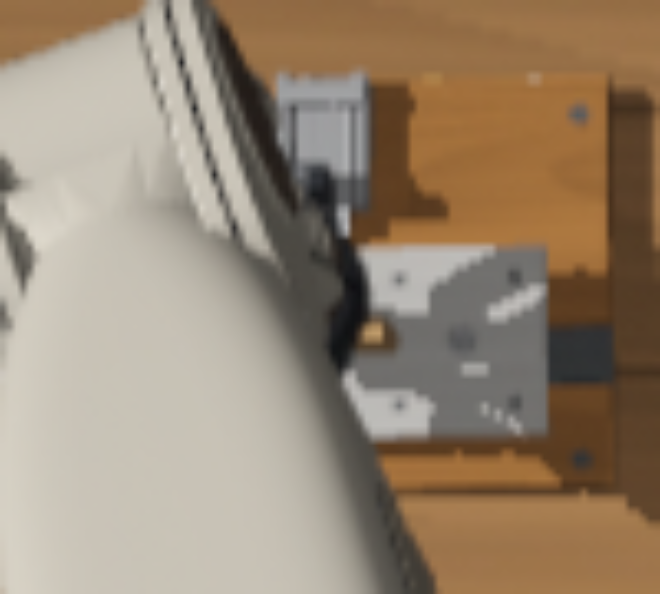

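View pics/c1s.png

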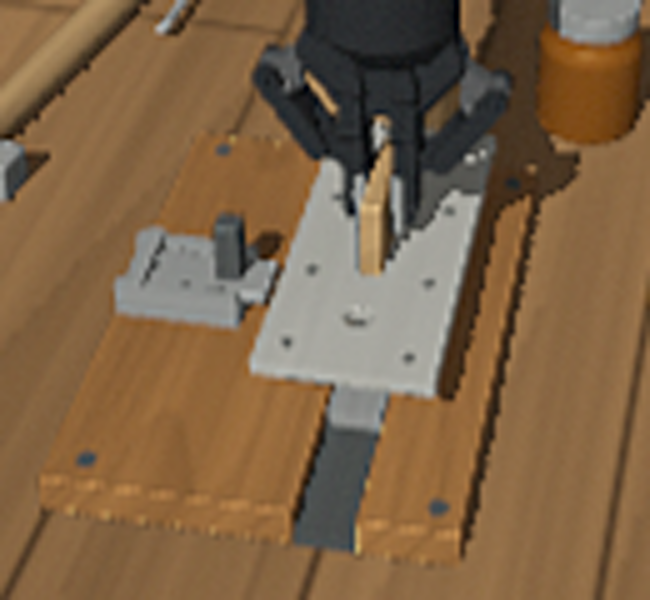

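Top crop: the right hole is at (461,338) over the slot line. Side crop: the left hole is at (357,315), with something bright (the pin) beneath it. I'll turn these into positions.

Run:
```python
from h import *
t=lambda x,y:(205+(x+.5)/6.6-.5,140+(y+.5)/6.6-.5)
s=lambda x,y:(220+(x+.5)/5-.5,195+(y+.5)/5-.5)
print('top hole R',onz('top',*t(461,338),.063)*1000)
for q in[(548,246),(548,437)]: print('top R corners',onz('top',*t(*q),.065)*1000)
print('side hole L',onz('side',*s(357,315),.064)*1000)
for q in[(250,365),(437,390),(490,140)]: print('side corners',onz('side',*s(*q),.065)*1000)
# pins in first side image: crop pins.png lower part: rot90 of s[225:300,282:326] -> 770x372
# rot90: out[i,j]=in[j, W-1-i]; scale x 770/75, y 372/44
def sp(x,y): 
    j=(x+.5)/(770/75)-.5; i=(y-220+.5)/(372/44)-.5; return 282+43-i,225+j
for nm,q,z in[('pinR top',(103,427),.045),('pinL top',(398,490),.045),('scrR',(255,447),.022),('scrL',(382,478),.022)]: print(nm,onz('side',*sp(*q),z)*1000)
# fine pin tips in side0: print brightness patch
p=np.load('side0.npz')['p'].mean(2).astype(int)
a=np.load('side1.npz')['p'].mean(2).astype(int)
print('hole patch',285,252);print(a[252:264,284:300])
```

```text
top hole R [528.15972208 153.90905214  63.        ]
top R corners [572.78677094 113.49326477  65.        ]
top R corners [481.34743158 111.16228701  65.        ]
side hole L [522.96937779 273.46769792  64.        ]
side corners [564.28310779 319.72970367  65.        ]
side corners [473.3913664  317.14731543  65.        ]
side corners [484.40152534 118.69410269  65.        ]
pinR top [523.52591565 156.45494564  45.        ]
pinL top [516.97966254 272.23053669  45.        ]
scrR [522.04178828 192.16539664  22.        ]
scrL [520.57497633 241.73036049  22.        ]
hole patch 285 252
[[160 161 164 165 162 164 162 164 164 163 162 162 164 165 163 163]
 [161 162 163 164 163 162 163 163 163 163 163 164 164 165 163 163]
 [161 162 165 164 163 163 163 163 163 162 164 164 164 165 163 163]
 [161 163 165 164 164 163 162 162 162 162 163 163 165 164 163 163]
 [163 165 165 164 165 167 175 187 157 174 166 164 165 164 162 163]
 [164 165 165 163 161 149 158 180 169 174 170 166 165 164 163 163]
 [164 166 167 167 143 109 146 157 160 164 153 163 165 163 163 162]
 [166 165 165 166 158 112  91  92  92 140 156 165 165 164 162 163]
 [167 166 165 164 168 157 143 142 141 155 166 166 165 164 163 162]
 [167 166 165 163 166 167 168 169 169 167 167 166 164 163 163 164]
 [166 165 164 165 165 165 165 164 165 166 165 165 165 162 163 163]
 [167 165 165 166 165 165 164 164 165 165 166 166 164 163 163 164]]
```

{"api": "drive_tool", "payload": {"moves": [-0.05, 0, 0.1, 0, 0, 0, 0, 0, 0, 0.1, 0, 0, 0, 0, 0, 0, 0.1, 0, 0, 0, 0, 0, 0, 0.05, 0, 0, 0, 0, 0, 0, 0.05, 0, 0, 0, 0, 0, 0, 0, 0, 0, 0, 0, 0, 0, 0, 0, 0, 0]}}

```text
$.moves: bad value
```

{"api": "drive_tool", "payload": {"moves": [0, 0, 0.04, 0, 0, 0, 0, 0, 0, 0.04, 0, 0, 0, 0, 0, 0, 0, 0, 0, 0, 0]}}

```text
time_s: 8.82
eef_pos: [0.5235, 0.2142, 0.0919]
tool_rot: [180.0, 0.0, 1.9]
contact_force: [0.6, -0.1, -3.9]
finger_gap: 0.0113
```

{"api": "drive_tool", "payload": {"moves": [-0.03, 0, 0.1, 0, 0, 0, 0, 0, 0, 0.1, 0, 0, 0, 0, 0, 0, 0.05, 0, 0, 0, 0, 0, 0, 0, 0, 0, 0, 0, 0, 0, 0, 0, 0, 0, 0]}}

```text
time_s: 9.45
eef_pos: [0.5227, 0.2142, 0.0844]
tool_rot: [-180.0, -0.0, 1.9]
contact_force: [-0.5, 0.1, -4.2]
finger_gap: 0.0109
```

{"api": "drive_tool", "payload": {"moves": [0, 0, 0.04, 0, 0, 0, 0, 0, 0, 0.04, 0, 0, 0, 0, 0, 0, 0, 0, 0, 0, 0]}}

```text
time_s: 9.82
eef_pos: [0.5226, 0.2141, 0.0819]
tool_rot: [180.0, 0.0, 1.9]
contact_force: [0.3, 0.2, -3.0]
finger_gap: 0.0108
```

{"api": "drive_tool", "payload": {"moves": [0, 0, 0.04, 0, 0, 0, 0, 0, 0, 0.04, 0, 0, 0, 0, 0, 0, 0, 0, 0, 0, 0]}}

```text
time_s: 10.2
eef_pos: [0.5225, 0.2141, 0.0795]
tool_rot: [180.0, 0.0, 1.9]
contact_force: [-0.5, 0.1, -3.9]
finger_gap: 0.0109
```

{"api": "drive_tool", "payload": {"moves": [0, 0, 0.04, 0, 0, 0, 0, 0, 0, 0.04, 0, 0, 0, 0, 0, 0, 0, 0, 0, 0, 0]}}

```text
time_s: 10.58
eef_pos: [0.5225, 0.2141, 0.0771]
tool_rot: [180.0, 0.0, 1.9]
contact_force: [-0.5, 0.3, -3.6]
finger_gap: 0.0109
```

{"api": "drive_tool", "payload": {"moves": [0, 0, 0.04, 0, 0, 0, 0, 0, 0, 0.04, 0, 0, 0, 0, 0, 0, 0, 0, 0, 0, 0]}}

```text
time_s: 10.95
eef_pos: [0.5225, 0.2141, 0.0746]
tool_rot: [180.0, 0.0, 1.9]
contact_force: [-0.2, 0.3, -4.4]
finger_gap: 0.0109
```

Run:
```python
from h import *
s=monitor.get_state()
print({k:np.round(s[k],3) for k in('eef_pos','tool_rot','contact_force','ft_torque')})
```

```text
{'eef_pos': array([0.523, 0.214, 0.075]), 'tool_rot': array([1.79993e+02, 1.70000e-02, 1.85000e+00]), 'contact_force': array([-0.215,  0.255, -4.426]), 'ft_torque': array([ 0.009, -0.019, -0.037])}
```

Both pins have entered freely, with the underside at about 37 mm. I'll continue down to the bed, expecting TCP ≈ 59 mm there.

{"api": "drive_tool", "payload": {"moves": [0, 0, 0.05, 0, 0, 0, 0, 0, 0, 0.05, 0, 0, 0, 0, 0, 0, 0.05, 0, 0, 0, 0, 0, 0, 0.05, 0, 0, 0, 0, 0, 0, 0, 0, 0, 0, 0]}}

```text
time_s: 11.58
eef_pos: [0.5225, 0.214, 0.0686]
tool_rot: [180.0, 0.0, 1.8]
contact_force: [0.0, 0.3, -3.6]
finger_gap: 0.0107
```

{"api": "drive_tool", "payload": {"moves": [0, 0, 0.05, 0, 0, 0, 0, 0, 0, 0.05, 0, 0, 0, 0, 0, 0, 0.04, 0, 0, 0, 0, 0, 0, 0.04, 0, 0, 0, 0, 0, 0, 0, 0, 0, 0, 0]}}

```text
time_s: 12.2
eef_pos: [0.5226, 0.2141, 0.0633]
tool_rot: [180.0, 0.0, 1.8]
contact_force: [-0.8, 0.2, -3.7]
finger_gap: 0.0108
```

{"api": "drive_tool", "payload": {"moves": [0, 0, 0.03, 0, 0, 0, 0, 0, 0, 0.03, 0, 0, 0, 0, 0, 0, 0, 0, 0, 0, 0]}}

```text
time_s: 12.58
eef_pos: [0.5226, 0.2141, 0.0615]
tool_rot: [180.0, 0.0, 1.8]
contact_force: [-0.2, -0.6, -3.2]
finger_gap: 0.0111
```

{"api": "drive_tool", "payload": {"moves": [0, 0, 0.03, 0, 0, 0, 0, 0, 0, 0.03, 0, 0, 0, 0, 0, 0, 0, 0, 0, 0, 0]}}

```text
time_s: 12.95
eef_pos: [0.5227, 0.2142, 0.0601]
tool_rot: [-180.0, -0.0, 1.9]
contact_force: [-1.1, -0.7, -0.5]
finger_gap: 0.0109
```

{"api": "drive_tool", "payload": {"moves": [0, 0, 0.03, 0, 0, 0, 0, 0, 0, 0, 0, 0, 0, 0]}}

```text
time_s: 13.2
eef_pos: [0.5228, 0.2142, 0.0601]
tool_rot: [-180.0, -0.0, 1.8]
contact_force: [-3.5, -1.4, 5.6]
finger_gap: 0.0112
```

{"api": "drive_tool", "payload": {"moves": [0, 0, 0.02, 0, 0, 0, 0, 0, 0, 0, 0, 0, 0, 0]}}

```text
time_s: 13.45
eef_pos: [0.5227, 0.2142, 0.0601]
tool_rot: [-180.0, -0.1, 1.8]
contact_force: [-4.5, -1.8, 8.5]
finger_gap: 0.011
```

Contact came at TCP 60.1 mm, which is the grasp height of 38.1 plus 22, so the template is seated. Releasing.

{"api": "drive_tool", "payload": {"moves": [0, 0, -0.04, 0, 0, 0, 0, 0, 0, 0, 0, 0, 0, 14, 0, 0, 0, 0, 0, 0, 20, 0, 0, 0, 0, 0, 0, 30, 0, 0, 0, 0, 0, 0, 30, 0, 0, 0, 0, 0, 0, 30], "force": 20}}

```text
time_s: 14.2
eef_pos: [0.5227, 0.2141, 0.0594]
tool_rot: [180.0, -0.0, 1.8]
contact_force: [-0.5, -0.7, 0.0]
finger_gap: 0.0298
```

{"api": "drive_tool", "payload": {"moves": [0, 0, -0.5, 0, 0, 0, 30, 0, 0, -1, 0, 0, 0, 30, 0, 0, -1, 0, 0, 0, 30, 0, 0, -0.5, 0, 0, 0, 15, 0.8, -0.3, 0, 0, 0, 0, 0, 1, 0, 0, 0, 0, 0, 0, 1, 0, 0, 0, 0, 0, 0, 0.8, 0, 0, 0, 0, 0, 0, 0, 0, 0, 0, 0, 0, 0]}}

```text
time_s: 15.32
eef_pos: [0.6313, 0.2263, 0.1488]
tool_rot: [180.0, 0.0, 1.8]
contact_force: [-0.4, 0.2, 0.0]
finger_gap: -0.0
```

Run:
```python
from h import *
s=monitor.get_state()
print({k:np.round(s[k],3) for k in('time_s','eef_pos','tool_rot','contact_force','finger_gap')})
q,d=grab('side','side2')
cv2.imwrite('pics/c2.png',cv2.resize(q[180:315,210:355],(644,600),interpolation=2)[:,:,::-1])
v,u=np.mgrid[245:275,280:310]
P=np.array([dep('side',x,y,d[y,x]) for x,y in zip(u.ravel(),v.ravel())]);k=(P[:,2]>.0)&(P[:,2]<.06)
print(np.percentile(P[k,2],[10,50,90]))
```

```text
{'time_s': np.float64(15.325), 'eef_pos': array([0.631, 0.226, 0.149]), 'tool_rot': array([1.79995e+02, 1.30000e-02, 1.79600e+00]), 'contact_force': array([-0.448,  0.207,  0.017]), 'finger_gap': np.float64(-0.0)}
[0.02767936 0.0294706  0.03212447]
```

View pics/c2.png

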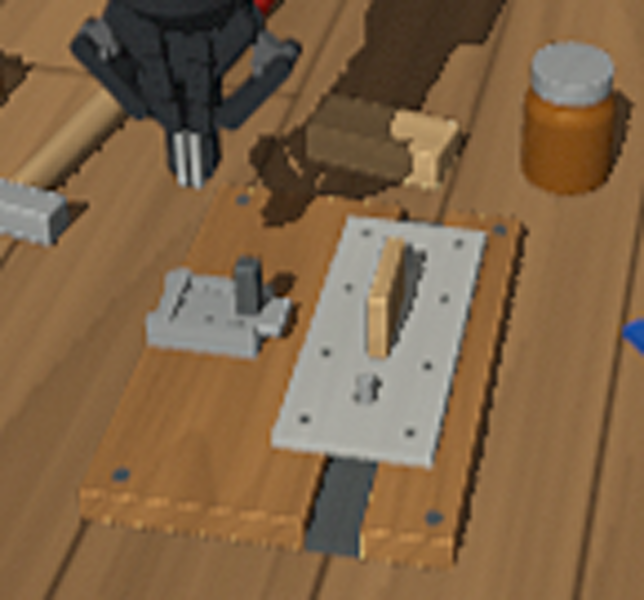

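The plate lies flat with its top at 29.5 mm, the left pin showing in its hole at (365,388), and the bolt still drawn back with its knob at (248,285). Next I'll descend behind the knob with the fingers closed.

{"api": "drive_tool", "payload": {"moves": [0.35, 0, 0, 0, 0, 0, 0, 0, 0, 0.7, 0, 0, 0, 0, 0, 0, 0.8, 0, 0, 0, 0, 0, 0, 0.6, 0, 0, 0, 0, 0, 0, 0.3, 0, 0, 0, 0, 0, 0, 0.2, 0, 0, 0, 0, 0, 0, 0, 0, 0, 0, 0]}}

```text
time_s: 16.25
eef_pos: [0.6408, 0.227, 0.0716]
tool_rot: [-180.0, -0.0, 1.9]
contact_force: [0.5, -0.3, -0.1]
finger_gap: -0.0001
```

{"api": "drive_tool", "payload": {"moves": [-0.1, 0, 0, 0, 0, 0, 0, -0.1, 0, 0, 0, 0, 0, 0, -0.1, 0, 0, 0, 0, 0, 0, 0, 0, 0, 0, 0, 0, 0]}}

```text
time_s: 16.75
eef_pos: [0.6316, 0.2267, 0.0717]
tool_rot: [-180.0, -0.0, 1.9]
contact_force: [-0.0, 0.8, -0.9]
finger_gap: 0.0
```

{"api": "drive_tool", "payload": {"moves": [-0.1, 0, 0, 0, 0, 0, 0, -0.1, 0, 0, 0, 0, 0, 0, -0.1, 0, 0, 0, 0, 0, 0, 0, 0, 0, 0, 0, 0, 0]}}

```text
time_s: 17.25
eef_pos: [0.6228, 0.2263, 0.0716]
tool_rot: [180.0, -0.0, 1.8]
contact_force: [1.1, 0.4, -0.4]
finger_gap: 0.0001
```

{"api": "drive_tool", "payload": {"moves": [-0.1, 0, 0, 0, 0, 0, 0, -0.1, 0, 0, 0, 0, 0, 0, -0.1, 0, 0, 0, 0, 0, 0, -0.1, 0, 0, 0, 0, 0, 0, 0, 0, 0, 0, 0, 0, 0]}}

```text
time_s: 17.88
eef_pos: [0.6103, 0.226, 0.0715]
tool_rot: [180.0, 0.0, 1.9]
contact_force: [0.2, 0.6, 0.1]
finger_gap: -0.0001
```

{"api": "drive_tool", "payload": {"moves": [-0.1, 0, 0, 0, 0, 0, 0, -0.1, 0, 0, 0, 0, 0, 0, -0.1, 0, 0, 0, 0, 0, 0, 0, 0, 0, 0, 0, 0, 0]}}

```text
time_s: 18.38
eef_pos: [0.6013, 0.2256, 0.0715]
tool_rot: [180.0, 0.0, 1.9]
contact_force: [1.2, 0.5, -0.7]
finger_gap: 0.0003
```

{"api": "drive_tool", "payload": {"moves": [-0.07, 0, 0, 0, 0, 0, 0, 0, 0, 0, 0, 0, 0, 0]}}

```text
time_s: 18.62
eef_pos: [0.5996, 0.2256, 0.0715]
tool_rot: [-180.0, 0.0, 1.9]
contact_force: [1.0, 0.3, -0.0]
finger_gap: -0.0001
```

{"api": "drive_tool", "payload": {"moves": [-0.07, 0, 0, 0, 0, 0, 0, -0.07, 0, 0, 0, 0, 0, 0, 0, 0, 0, 0, 0, 0, 0]}}

```text
time_s: 19.0
eef_pos: [0.5952, 0.2255, 0.0715]
tool_rot: [180.0, 0.0, 1.9]
contact_force: [0.7, 0.1, -0.5]
finger_gap: -0.0001
```

{"api": "drive_tool", "payload": {"moves": [-0.05, 0, 0, 0, 0, 0, 0, -0.05, 0, 0, 0, 0, 0, 0, 0, 0, 0, 0, 0, 0, 0]}}

```text
time_s: 19.38
eef_pos: [0.5928, 0.2254, 0.0716]
tool_rot: [-180.0, -0.0, 1.8]
contact_force: [3.3, 0.4, -1.5]
finger_gap: 0.0002
```

Run:
```python
from h import *
s=monitor.get_state()
print({k:np.round(s[k],3) for k in('time_s','eef_pos','contact_force')})
q,d=grab('side','side3')
cv2.imwrite('pics/c3.png',cv2.resize(q[180:315,210:355],(644,600),interpolation=2)[:,:,::-1])
```

```text
{'time_s': np.float64(19.375), 'eef_pos': array([0.593, 0.225, 0.072]), 'contact_force': array([ 3.267,  0.422, -1.537])}
```

View pics/c3.png

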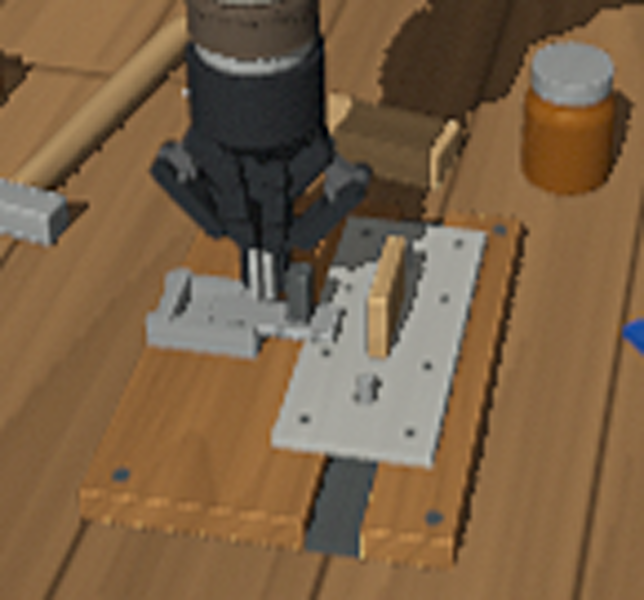

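The bolt tongue is now over the plate edge, with the knob at (300,292). I'll push on in small steps until it hits the stop.

{"api": "drive_tool", "payload": {"moves": [-0.04, 0, 0, 0, 0, 0, 0, 0, 0, 0, 0, 0, 0, 0]}}

```text
time_s: 19.68
eef_pos: [0.5927, 0.2254, 0.0717]
tool_rot: [-180.0, -0.2, 1.8]
contact_force: [6.6, 0.5, -3.3]
finger_gap: 0.0002
```

{"api": "drive_tool", "payload": {"moves": [-0.04, 0, 0, 0, 0, 0, 0, 0, 0, 0, 0, 0, 0, 0]}}

```text
time_s: 19.92
eef_pos: [0.5927, 0.2254, 0.0717]
tool_rot: [-180.0, -0.3, 1.8]
contact_force: [9.0, 0.1, -4.6]
finger_gap: 0.0003
```

{"api": "drive_tool", "payload": {"moves": [-0.04, 0, 0, 0, 0, 0, 0, 0, 0, 0, 0, 0, 0, 0]}}

```text
time_s: 20.18
eef_pos: [0.5926, 0.2254, 0.0718]
tool_rot: [-180.0, -0.4, 1.8]
contact_force: [11.2, -0.7, -6.5]
finger_gap: -0.0002
```

The end stop is reached: the arm no longer advances and the force is rising. Backing off, lifting and checking.

{"api": "drive_tool", "payload": {"moves": [0.2, 0, 0, 0, 0, 0, 0, 0.2, 0, 0, 0, 0, 0, 0, 0, 0, -0.5, 0, 0, 0, 0, 0, 0, -1, 0, 0, 0, 0, 0, 0, -1, 0, 0, 0, 0, 0, 0, -1, 0, 0, 0, 0, 0, 0, -1, 0, 0, 0, 0, 0, 0, -1, 0, 0, 0, 0, 0, 0, 0, 0, 0, 0, 0]}}

```text
time_s: 21.3
eef_pos: [0.602, 0.2264, 0.2411]
tool_rot: [-179.9, -0.4, 1.9]
contact_force: [0.7, 0.2, -0.9]
finger_gap: -0.0002
```

Run:
```python
from h import *
s=monitor.get_state()
print({k:np.round(s[k],3) for k in('time_s','eef_pos','contact_force')})
q,d=grab('side','side4'); p,_=grab('top','top4')
cv2.imwrite('pics/c4.png',cv2.resize(q[180:315,210:355],(644,600),interpolation=2)[:,:,::-1])
v,u=np.mgrid[215:275,255:320]
P=np.array([dep('side',x,y,d[y,x]) for x,y in zip(u.ravel(),v.ravel())])
k=(P[:,2]>.062)&(P[:,2]<.085)&(P[:,0]>.54); print('knob',np.c_[u.ravel()[k],v.ravel()[k],(P[k]*1000).round()].astype(int).tolist())
v,u=np.mgrid[262:280,275:305]
P=np.array([dep('side',x,y,d[y,x]) for x,y in zip(u.ravel(),v.ravel())]); k=P[:,2]<.1;print('plate z',np.median(P[k,2]))
for a in('side',):
    o=np.load('side0.npz')['p'].astype(int); df=(abs(o-q).sum(2)>90); df[:200,420:]=0
    ys,xs=np.nonzero(df); print('diff bbox',xs.min(),xs.max(),ys.min(),ys.max())
```

```text
{'time_s': np.float64(21.3), 'eef_pos': array([0.602, 0.226, 0.241]), 'contact_force': array([ 0.72 ,  0.233, -0.928])}
knob [[275, 239, 577, 225, 75], [276, 239, 575, 223, 74], [277, 239, 572, 224, 74], [278, 239, 570, 223, 74], [279, 239, 567, 224, 76], [275, 240, 577, 226, 73], [276, 240, 574, 226, 73], [277, 240, 572, 225, 72], [278, 240, 569, 224, 72], [279, 240, 567, 225, 73], [274, 241, 578, 233, 74], [275, 241, 575, 233, 75], [276, 241, 573, 231, 74], [277, 241, 571, 230, 73], [278, 241, 568, 229, 73], [279, 241, 566, 228, 73], [274, 242, 578, 233, 71], [275, 242, 575, 232, 71], [276, 242, 573, 232, 71], [277, 242, 569, 234, 74], [278, 242, 568, 231, 72], [279, 242, 565, 232, 73], [274, 243, 579, 231, 66], [275, 243, 576, 232, 67], [276, 243, 573, 233, 69], [277, 243, 570, 233, 69], [278, 243, 568, 232, 69], [279, 243, 565, 231, 69], [274, 244, 578, 233, 65], [275, 244, 575, 233, 65], [276, 244, 573, 233, 66], [277, 244, 570, 233, 66], [278, 244, 567, 235, 68], [279, 244, 565, 231, 65], [276, 245, 573, 234, 63], [277, 245, 570, 233, 63], [278, 245, 567, 235, 65]]
plate z 0.02939164671070371
diff bbox 227 563 0 285
```

View pics/c4.png

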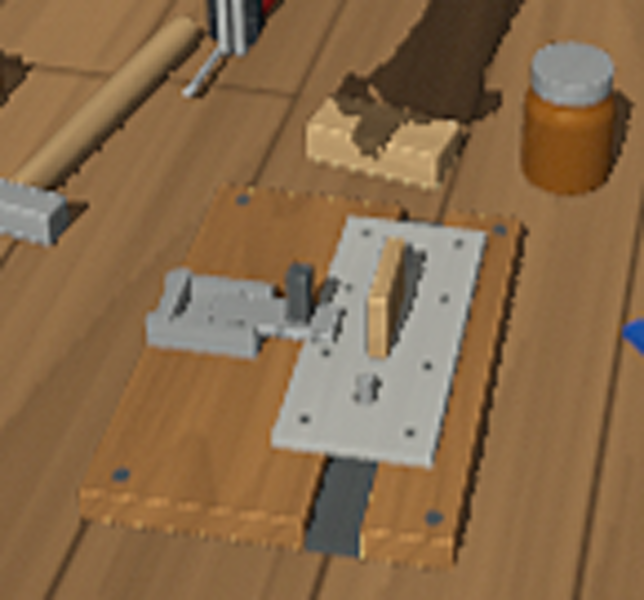

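The knob centre is at x≈572 mm against ≈606 at the start, so the bolt has travelled the full 34 mm. The plate is flush and the arm is clear.

```bash
python3 -c "
from cell import r; print(r.finish_job())"
```

```text
the job is handed in; nothing more can be done
None
```

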